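Turn the post's flat to the jaw and pump the bar clamp onto it

TASK

Turn the round post standing in the V-block about its own axis so that its flat side faces the clamp's jaw squarely. Then pump the clamp's trigger against its handle, squeeze after squeeze, until the jaw touches the flat, and finish while still holding handle and trigger squeezed between the fingers so that the jaw keeps the post firmly gripped (about 10 N) without crushing it (40 N is too much). Advance the jaw with the trigger only, never by pushing the jaw or its bar, and leave the other things on the bench alone.

Things in the scene. Friction and masses are not known exactly. Their poses are not given: they have to be found in the camera images.
- clamp: ratchet bar clamp in a grey casing, bolted on a plywood board, all fixed. Origin on the bench surface under the casing. x axis: level clamping direction, from the handle past trigger and jaw to the V-block; z up. Board 15 mm thick, x -135..265, y -65..65 mm; casing x -56..60, y -43..43 mm, top 96 mm above the bench. The bar runs along y = 0, its middle 65 mm above the bench, back to x = -141 mm
- handle: the fixed black handle, standing upright on the casing: 16 mm thick along the clamp's x, 28 mm wide, from 83 to 165 mm above the bench. Axes as the clamp's, origin at its foot
- handle_grip (a point): point on the rear face of the handle (the face turned away from the trigger), in its middle, 150 mm above the bench: one finger goes here
- trigger_lever: black trigger lever, 12 mm thick, 22 mm wide, with a 16 mm thick finger swelling, upright in front of the handle (clamp's +x), its tip about 164 mm above the bench. Origin on its pivot: clamp x = 15 mm, 70 mm above the bench. Released it leans 0.25 rad away from the handle. Squeezed, its pawl pushes bar and jaw forward by as much as trigger_grip moves; let go, it springs back and the bar stays
- trigger_grip (a point): point on the front of the trigger's finger swelling (turned away from the handle), 80 mm from its pivot, about 146 to 149 mm above the bench: the other finger goes here. 69 mm from handle_grip when released, 45 mm when fully squeezed
- trigger (a joint): angle of the trigger, rad: 0 released, 0.30 fully squeezed (24 mm at trigger_grip, towards the handle). Its spring pushes back with 1.3 N (released) to 2.4 N (squeezed); moving the bar takes about 2 N more, so the jaw presses with the squeeze less about 4 N. Up to 6 mm of a squeeze may be idle. If it reaches 0.30 the jaw is not yet tight: release fully and squeeze again
- plunger_bar: the clamp's toothed steel bar, 12 x 10 mm, teeth 6 mm apart, which carries the jaw; it slides along the clamp's x, up to 110 mm forward. Axes as the clamp's; origin 100 mm behind the uncompressed jaw face
- nose_tip (a point): centre of the jaw's front face: a round rubber-faced nose, 25 mm in diameter, at the front end of the bar, 65 mm above the bench. It is sprung: it gives 1 mm per 1.2 N, at most 15 mm (18 N), then is hard. It starts 30 to 70 mm short of the post's flat once that faces it, so several squeezes are needed
- v_block: aluminium V-block bolted on the clamp's board, fixed, its V open to the jaw. Axes as the clamp's; origin on the board (15 mm above the bench) under the axis of the post it holds. Base plate 8 mm thick; V faces up to 82 mm above the origin; two stub pins 10 mm high at the front. x -38..68 mm, y -42..42 mm
- post: loose upright wooden post, 135 mm tall, 50 mm in diameter, with one flat along its full height, 17 mm from the axis. It stands on the V-block's base; top 158 mm above the bench. Origin at the centre of its foot on the round's axis; the flat faces its -x, and faces the jaw when its x lies along the clamp's x. It starts turned 0.5 to 1.45 rad anticlockwise (from above) from there. 0.11 to 0.23 kg
- post_flat (a point): middle of the post's flat at the height of the jaw, 17 mm from the post's axis, 65 mm above the bench
- tape_measure: bystander: tape measure, 39 x 91 x 66 mm; leave alone
- glue_bottle: bystander: glue bottle, 198 mm tall, 69 mm in diameter; leave alone
- offcut_1: bystander: wood off-cut, 45 x 70 x 19 mm; leave alone
Things that resemble listed ones, but are neither listed nor needed, are in the scene too. Leave any orange look-alike of the post alone.

How it is judged (in metres and radians):
On the way, in this order (a step that is already met when the one before it is completed fails the run):
1. the post's flat faces the jaw, the jaw not yet on it (angle between the x axis of post and the x axis of clamp, either way round below 0.16 rad and x of post_flat in the frame of v_block below -0.01 m and distance between nose_tip and post_flat above 0.015 m), for 0.2 s.
2. the jaw has been pumped up to the flat and presses on it (contact force between plunger_bar and post above 2 N and distance between nose_tip and post_flat below 0.008 m), for 0.2 s.
At the end, for the whole second after the job is handed in: The fingers still squeeze trigger (over 5 N) and handle (over 1 N), the trigger is off its rest, the jaw presses on the post with 4 to 30 N, its centre within 8 mm of the middle of the flat, the flat square to the jaw within 0.16 rad, the post upright within 0.08 rad and at rest (contact force between plunger_bar and post between 4 and 30 N and contact force between the fingers and handle above 1 N and contact force between the fingers and trigger_lever above 5 N and value of joint trigger above 0.02 rad and distance between nose_tip and post_flat below 0.008 m and angle between the x axis of post and the x axis of clamp, either way round below 0.16 rad and x of post_flat in the frame of v_block below -0.01 m and angle between post's own z axis and vertical below 0.08 rad and linear speed of post below 0.02 m/s); the arm keeps its last pose, push and grip.
It fails at once if the post is crushed: the jaw presses with more than 40 N (contact force between plunger_bar and post above 40 N).
It fails at once if the robot pushes the jaw or its bar directly (contact force between the arm and plunger_bar above 2 N).
It fails at once if the robot pushes the jaw or its bar directly with the fingers (contact force between the fingers and plunger_bar above 2 N).
It fails at once if a bystander is moved (distance of any of tape_measure, glue_bottle, offcut_1 from where it was at the start of the episode above 0.03 m).
It also fails if it takes over 58 s, if anything falls off the work surface, if the arm or the gripper's body presses on something with over 40 N, if the wrist force passes 120 N, or if a joint passes its speed limit or range.

ROBOT

A 6-joint arm with a two-finger parallel gripper is mounted at the origin on a cart in front of the work surface, level with it; the furniture and walls round the work are solid. World frame = base frame: x ahead of the robot, y to its left, z up, the work surface at z = 0. Lengths are in mm, angles in rad, forces in N, time in s.
With the tool pointing down it reaches from about 300 to 775 mm from the base axis. Payload 14.6 kg.
Tool frame: the origin (TCP) lies between the finger pads; the fingertips stand manip.tip_reach ahead of it and the grasp point (between the pads) lies 5 mm behind it (manip.tip_reach is the distance from the TCP to the fingertips, in mm); z points along the fingers, y is the line along which they close (so a half turn about z gives the same grasp; the last joint's range is limited). The gripper opens to 94 mm and grips with 3 to 60 N. Pads are 16 mm wide; open, the fingers measure 119 mm over their backs; the gripper's body (75 mm by 177 mm) begins 78 mm behind the grasp point.
Start: joints at [1.15, 0.3, 1.521, -0, 1.321, -0.067], TCP at [190.553, 515.925, 219.446] pointing down, gripper open.
Joint ranges: [-3.03, 3.03], [-0.79, 2.21], [0.23, 2.52], [-1.04, 4.18], [0, 3.07], [-2.55, 2.55]. Speed limits (rad/s): [2.22, 2.22, 2.57, 3.14, 3.14, 3.14].

INTERFACE

Orientations are given as [roll, pitch, yaw] about the fixed x, y, z axes, in that order (R = Rz(yaw) Ry(pitch) Rx(roll)).
In Python, from cell import manip gives the robot as it stands. The module is installed in compiled form; this text tells all that it offers.
- The arm moves only by the shell command python3 -m creep 'ROWS' [FORCE]. ROWS is JSON, a list of rows, each a list of 3 entries, a list of its own where there are three numbers: the opening, from -1 (shut) to 1 (fully open), then the shift along the tool's x, y, z in cm, then the turn about the tool's z in units of 5 degrees (1.0 is 5 degrees). In form: [[grip, [tx, ty, tz], roll], ...]. A call has 1 to 12 rows; each row is the pose to reach, as a shift and turn from the pose commanded when the call began, along the tool's axes at that moment; what a row does not reach only later rows make up. A row lasts 1/10 s, in which the tool goes at most 50 mm and 8.59 degrees, less where a joint would pass 70% of its speed; a pose out of reach is approached as far as the arm can. A call with a gripper value outside its range is refused whole. The fingers move at their own pace and stop on an object; FORCE is the grip in N (left out, the last holds). Time passes only in rows, so rows that repeat a pose let the fingers close. It gives the time, the measured TCP pose, the force, the opening and the grip force at its end, in the units of the state.
- manip.read_state(): the state, without advancing time (a new reading comes with each control period).
- manip.camera(name): name is "scene" or "side" or "wrist"; returns the picture (384x512x3 uint8, red, green, blue); there is no depth.
- manip.camera_params(name): a dict with "fovy" (degrees; the focal length in pixels is half the picture's height over the tangent of half this angle, whatever the lens; pixels are square), "cx", "cy" (the principal point, pixels), "k1" (the pictures are not rectified: a ray, as slopes to the right and down, at radius r is drawn at 1 + k1 r^2 times it, then the intrinsics apply), "origin" and "attitude" of the camera in the world. Camera axes: x right, y down, z forward; pixel columns grow to the right and rows downward; lengths in mm; the calibration is good to about 2 mm. A picture is of the moment at which its call begins: read the wrist's pose just before it. camera_params takes no time and is no camera call; for the wrist camera it gives the pose at the moment of the call.
- manip.sign_off(): hands the job in; it is judged then, once.
The state is a dict: "clock": time; "joints": joint angles; "qd": joint speeds; "effort": joint torques, N m; "eef_pos": TCP position; "eef_rot": TCP orientation; "wrist_force": force on the tool from outside, world axes, zero at the start; "moment": the same for the moment, N m; "finger_gap": finger opening in mm; "finger_force": force on a finger pad.
Only numpy, scipy, OpenCV 4.12 (cv2) and the standard library are available. Lean on these libraries where they do the work, as an engineer would, in place of code of your own. Each camera call takes 0.05 s, during which the arm holds its last target. There are 200 camera calls.

## Working session

There is one attempt and no reset: what is moved stays moved. The work goes in short steps, Python scripts to look and compute and a shell command to move; the robot and the scene stay as the last step left them, time stands still between calls to the robot, and variables do not carry over. Pictures are saved under pics/ and viewed, at most 10 in all, crops included, and the job is handed in when it is done.

```bash
mkdir -p pics; ls
python3 - <<'E'
from cell import manip
import cv2,json
print(manip.read_state(), manip.tip_reach)
for n in("scene","side","wrist"):
    print(n,manip.camera_params(n)); cv2.imwrite(f"pics/{n}0.png",manip.camera(n)[:,:,::-1])
E
```

```text
pics
{'clock': 0.0, 'joints': array([ 1.15041087e+00,  3.00484344e-01,  1.52160554e+00,  2.92359206e-06,
        1.32070825e+00, -6.65935569e-02]), 'qd': array([ 1.27586794e-05, -8.96697209e-04,  1.15715307e-03, -1.89738311e-03,
       -5.72365658e-05,  6.58600769e-05]), 'effort': array([-7.35697677e-05, -5.31809020e+01, -3.52737021e+01,  7.09070452e-02,
        2.44987925e-02, -3.48850813e-05]), 'eef_pos': array([190.44434077, 515.69962667, 218.86871586]), 'eef_rot': array([-3.14039004e+00, -8.30430857e-05,  2.78779998e+00]), 'wrist_force': array([ 0.69433053, -0.06246509,  0.89727213]), 'moment': array([-0.03040577, -0.05825056, -0.00492984]), 'finger_force': 0.0, 'finger_gap': 93.90329705923953} 14.0
scene {'fovy': 43.39384604631492, 'cx': 248.70688116914397, 'cy': 190.02063980789615, 'k1': -0.014591932491930465, 'origin': array([  30.47661738, -173.79923265,  845.7161681 ]), 'attitude': array([-2.4419628 , -0.01296274, -1.0836456 ])}
side {'fovy': 55.811313040328606, 'cx': 254.5646309545763, 'cy': 194.00886662564952, 'k1': -0.031241874546096768, 'origin': array([455.81545363, 750.15034354, 603.27144853]), 'attitude': array([-2.20164306,  0.01104872, -2.96289936])}
wrist {'fovy': 62.300477460690274, 'cx': 254.57726590040377, 'cy': 188.53668368121637, 'k1': -0.0437124368408365, 'origin': array([123.34780035, 541.32380078, 382.44896614]), 'attitude': array([2.89135188e+00, 7.66511764e-04, 1.21720448e+00])}
```

View pics/scene0.png

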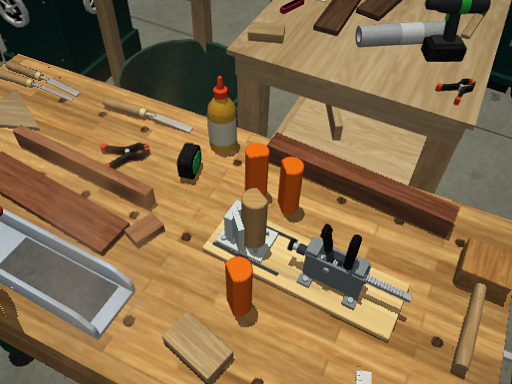

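View pics/side0.png

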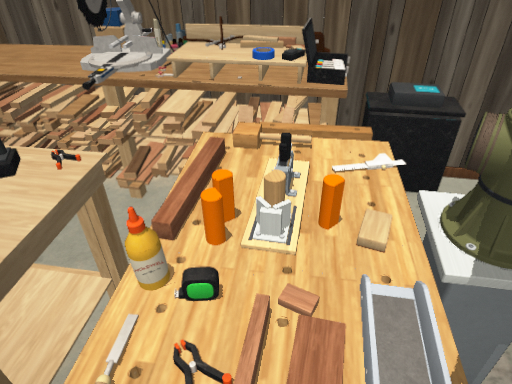

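The post is the brown cylinder in the V-block: scene (254,215), side (274,185). The things it could be taken for are the orange posts at scene (256,170), (290,185) and (238,285). The handle is probably the rear black stick at (352,250) and the trigger the front one at (327,245). I'll check that in one close crop and get first positions.

```bash
cat > h.py <<'E'
import numpy as np,cv2
from scipy.spatial.transform import Rotation as R
from cell import manip
def K(p):
    f=192/np.tan(np.radians(p['fovy'])/2); return np.array([[f,0,p['cx']],[0,f,p['cy']],[0,0,1]])
def ray(p,uv):
    q=cv2.undistortPointsIter(np.array(uv,float).reshape(-1,1,2),K(p),np.array([p['k1'],0,0,0.]),None,None,(3,50,1e-9)).reshape(-1,2)
    d=np.c_[q,np.ones(len(q))]@R.from_euler('xyz',p['attitude']).as_matrix().T
    return d/np.linalg.norm(d,axis=1)[:,None]
def plane(p,uv,z):
    d=ray(p,uv); o=p['origin']; return o+d*((z-o[2])/d[:,2])[:,None]
def proj(p,X):
    r=R.from_euler('xyz',p['attitude']).as_matrix(); c=(np.atleast_2d(X)-p['origin'])@r; q=c[:,:2]/c[:,2:]
    q=q*(1+p['k1']*(q**2).sum(1))[:,None]; f=K(p)[0,0]; return q*f+[p['cx'],p['cy']]
def tri(p1,a,p2,b):
    d1=ray(p1,[a])[0];d2=ray(p2,[b])[0];o1,o2=p1['origin'],p2['origin']
    s=np.linalg.lstsq(np.c_[d1,-d2],o2-o1,rcond=None)[0]
    A,B=o1+s[0]*d1,o2+s[1]*d2; return (A+B)/2,np.linalg.norm(A-B)
E
python3 - <<'E'
import cv2
from h import *
a=cv2.imread('pics/scene0.png')[180:340,195:415]; b=cv2.imread('pics/side0.png')[125:255,220:350]
A=cv2.resize(a,None,fx=2.0,fy=2.0,interpolation=2);B=cv2.resize(b,None,fx=2.7,fy=2.7,interpolation=2)
c=np.zeros((352,800,3),np.uint8);c[:320,:440]=A;c[:351,445:796]=B[:351,:351]
cv2.imwrite('pics/crop.png',c)
s,d=[manip.camera_params(n) for n in('scene','side')]
print(tri(s,(254,201),d,(274,181)))
print(plane(s,[(355,237),(327,229)],164), plane(s,[(254,201)],158))
E
```

```text
(array([538.53696177,  73.94003123, 142.62678382]), np.float64(0.32585880582353455))
[[ 535.72278745 -122.35033433  164.        ]
 [ 528.47528446  -73.67046841  164.        ]] [[527.61818737  68.51249777 158.        ]]
```

View pics/crop.png

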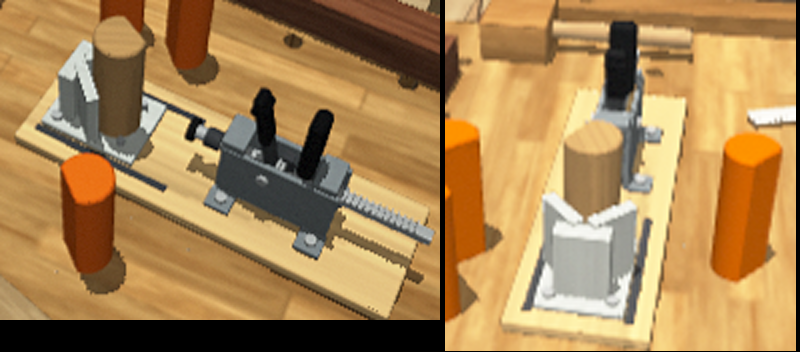

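View pics/wrist0.png

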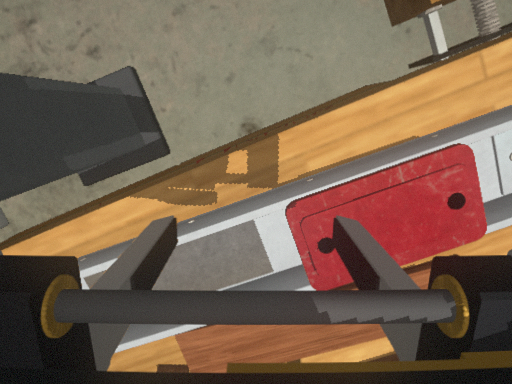

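The crop confirms it. The brown post stands in the V-block with its top centre at about scene (254,198) and side (275,177). Along the clamp, the handle (top at scene ~(357,236)) stands behind the trigger (~(328,226)). I'll refine the axis and plan a wrist view.

```bash
cat >> h.py <<'E'
def rel(pos,yaw,st=None):
    "shift (cm, tool axes) and roll units from the measured pose to pos,yaw (tool down)"
    st=st or manip.read_state(); r=R.from_euler('xyz',[np.pi,0,st['eef_rot'][2]]).as_matrix()
    w=(st['eef_rot'][2]-yaw+np.pi)%(2*np.pi)-np.pi
    return (r.T@(np.array(pos)-st['eef_pos'])/10).round(2),round(np.degrees(w)/5,2)
E
python3 - <<'E'
from h import *
s,d,w=[manip.camera_params(n) for n in('scene','side','wrist')]
print('post top',tri(s,(254,198.5),d,(274.8,176.9)))
print('rel',plane(s,[(254,198.5)],158)[0])
# board corners scene (z=15): crop px/2+(195,180)
C=plane(s,[(16/2+195,137/2+180),(388/2+195,318/2+180),(434/2+195,215/2+180)],15);print(C, np.arctan2(*(C[0]-C[1])[1::-1]), np.linalg.norm(C[0]-C[1]))
print('oranges/bottle',plane(s,[(256,150),(290,165),(238,265)],158),plane(s,[(219,82)],198))
Rw=R.from_euler('xyz',w['attitude']).as_matrix(); st=manip.read_state()
Rt=R.from_euler('xyz',st['eef_rot']).as_matrix()
print('cam in tool',Rt.T@(w['origin']-st['eef_pos']),Rt.T@Rw)
print(rel((500,20,270),1.0))
E
```

```text
post top (array([536.75924312,  72.9942973 , 153.01431027]), np.float64(0.4623977739832802))
rel [532.84029822  71.23179    158.        ]
[[ 471.10044239  152.9366444    15.        ]
 [ 464.65803392 -241.29706647   15.        ]
 [ 586.46695375 -249.34385323   15.        ]] 1.5544561841180247 394.2863469845262
oranges/bottle [[645.77021603 125.51706022 158.        ]
 [641.06255324  48.37476143 158.        ]
 [395.07982453  29.21741012 158.        ]] [[755.15015963 273.24366173 198.        ]]
cam in tool [  71.86015163    0.58148124 -163.48597322] [[ 2.09163419e-04 -9.68842720e-01 -2.47676686e-01]
 [ 9.99999957e-01  1.51452180e-04  2.52062756e-04]
 [-2.06697992e-04 -2.47676728e-01  9.68842709e-01]]
(array([-46.21, -35.78,  -5.1 ]), np.float64(20.49))
```

```bash
python3 -m creep '[[1,[-46,-36,-5],20.5],[1,[-46,-36,-5],20.5],[1,[-46,-36,-5],20.5],[1,[-46,-36,-5],20.5],[1,[-46,-36,-5],20.5],[1,[-46,-36,-5],20.5],[1,[-46,-36,-5],20.5],[1,[-46,-36,-5],20.5],[1,[-46,-36,-5],20.5],[1,[-46,-36,-5],20.5],[1,[-46,-36,-5],20.5],[1,[-46,-36,-5],20.5]]' 10
python3 - <<'E'
from h import *
print(rel((500,20,270),1.0))
E
```

```text
clock: 1.35
eef_pos: [498.2, 16.2, 269.5]
eef_rot: [3.142, 0.0, 0.991]
wrist_force: [-0.1, 0.7, 0.7]
finger_gap: 94.1
finger_force: 0.0
(array([ 0.41, -0.06, -0.05]), np.float64(-0.1))
```

```bash
python3 -m creep '[[1,[0,0,0],0],[1,[0,0,0],0]]' >/dev/null
python3 - <<'E'
from h import *
import pickle
p=manip.camera_params('wrist');im=manip.camera('wrist')
pickle.dump((p,im,manip.read_state()),open('w1.pkl','wb'))
cv2.imwrite('pics/w1.png',cv2.resize(im[:,:,::-1],None,fx=1.5,fy=1.5))
print(p['origin'],proj(p,[(534,72,158)]))
E
```

```text
[536.27158544  79.34660258 432.45441149] [[257.32824897 116.52055161]]
```

View pics/w1.png

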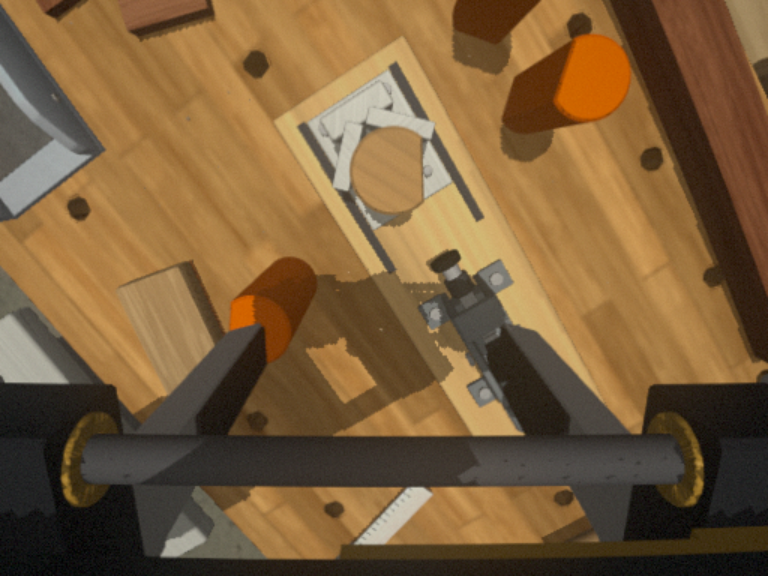

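The wrist view shows the post top centred at about (391,170) of the 1.5x picture. Its flat is the near-vertical edge on the right, from (422,137) to (423,200). The jaw is at (446,262), with the casing and trigger partly behind the right finger. Next I'll fit these.

```bash
cat > fit.py <<'E'
from h import *
from scipy.optimize import least_squares
def edge_pts(p,im,c,z,r0,r1,n=120):
    g=cv2.GaussianBlur(im,(3,3),0).astype(np.float32); out=[]
    rs=np.arange(r0,r1,.25)
    for a in np.linspace(0,2*np.pi,n,endpoint=False):
        X=np.c_[c[0]+rs*np.cos(a),c[1]+rs*np.sin(a),np.full(len(rs),z)]
        uv=proj(p,X).astype(np.float32)
        v=cv2.remap(g,uv[:,0].reshape(1,-1),uv[:,1].reshape(1,-1),1)[0]
        k=8; e=np.abs(v[k:]-v[:-k]).sum(1); i=e.argmax(); out.append([a,rs[i+k//2],e[i]])
    return np.array(out)
def post(p,im,c,z=158):
    c=np.array(c[:2],float)
    for _ in range(4):
        E=edge_pts(p,im,c,z,13,31); P=c+E[:,1:2]*np.c_[np.cos(E[:,0]),np.sin(E[:,0])]
        def f(q):  # centre, flat-normal angle
            u=P-q[:2]; r=np.hypot(*u.T); return np.where(u@[np.cos(q[2]),np.sin(q[2])]>r*17/25, u@[np.cos(q[2]),np.sin(q[2])]-17, r-25)
        best=min((least_squares(f,[*c,a],loss='soft_l1',f_scale=1) for a in np.arange(-3.1,3.1,.3)),key=lambda s:s.cost)
        c=best.x[:2]
    return best.x,np.median(np.abs(best.fun)),E
E
python3 - <<'E'
from fit import *; import pickle
p,im,st=pickle.load(open('w1.pkl','rb'))
q,m,E=post(p,im,(534,72)); print('post',q,m); print(np.c_[np.degrees(E[::8,0]),E[::8,1]].round(0).tolist())
# board edges: sample hand points on 1.5x picture, z=15
L=plane(p,np.array([(275,122),(403,38),(301,126),(392,271),(390,65),(479,219)])/1.5,15)
print(L.round(1)); f=lambda a,b:np.arctan2(*(L[a]-L[b])[1::-1]); print('strips',f(2,3),f(4,5),'end',f(0,1))
print('board end mid',L[:2].mean(0), 'width',np.linalg.norm(L[0]-L[1]))
print('jaw centre front', plane(p,[(440/1.5,252/1.5)],77))
E
```

```text
post [537.67664185  69.43242473  -1.0114471 ] 1.9511343073770906
[[0.0, 26.0], [24.0, 26.0], [48.0, 26.0], [72.0, 27.0], [96.0, 30.0], [120.0, 26.0], [144.0, 25.0], [168.0, 27.0], [192.0, 27.0], [216.0, 28.0], [240.0, 28.0], [264.0, 23.0], [288.0, 22.0], [312.0, 17.0], [336.0, 28.0]]
[[478.1 155.2  15. ]
 [603.  152.2  15. ]
 [494.6 140.7  15. ]
 [491.7  -5.9  15. ]
 [583.1 140.5  15. ]
 [581.   -7.8  15. ]]
strips 1.551368078572437 1.5566809861796083 end 3.1170484959994957
board end mid [540.54625653 153.7001057   15.        ] width 124.89914102981058
jaw centre front [[ 5.36889152e+02 -4.98956355e-01  7.70000000e+01]]
```

Run:
```python
from fit import *; import pickle
p,im,st=pickle.load(open('w1.pkl','rb'))
hsv=cv2.cvtColor(im,cv2.COLOR_RGB2HSV)
ref=np.median(hsv[105:122,245:275].reshape(-1,3),0);print(ref, np.median(hsv[150:165,200:215].reshape(-1,3),0))
m=(np.abs(hsv.astype(int)-ref)<[6,45,28]).all(2).astype(np.uint8); m=cv2.morphologyEx(m,cv2.MORPH_OPEN,np.ones((3,3),np.uint8))
n,l,s,c=cv2.connectedComponentsWithStats(m); k=l[113,260]; print(s[k],c[k])
ct=max(cv2.findContours((l==k).astype(np.uint8),0,1)[0],key=cv2.contourArea).reshape(-1,2)
P=plane(p,ct,158)[:,:2]
h=cv2.convexHull(P.astype(np.float32)).reshape(-1,2)
for a in range(0,360,15):
    n_=np.array([np.cos(np.radians(a)),np.sin(np.radians(a))]);print(a,round(float((h@n_).max()-n_@[535,70]),1),end='; ')
f=plane(p,np.array([(422,138),(423,200)])/1.5,158); d=f[1]-f[0]; print('\nflat',f,np.linalg.norm(d),'normal ang',np.arctan2(-d[0],d[1]),np.arctan2(d[0],-d[1]))
```

```text
[ 17. 134. 180.] [ 16. 156. 154.]
[ 235   84   46   58 2197] [259.10559854 112.64542558]
0 25.8; 15 27.6; 30 28.1; 45 27.7; 60 27.4; 75 26.6; 90 25.9; 105 24.7; 120 23.6; 135 22.1; 150 20.8; 165 20.4; 180 19.5; 195 19.0; 210 18.8; 225 19.0; 240 19.6; 255 20.2; 270 20.9; 285 21.4; 300 21.3; 315 19.8; 330 17.5; 345 22.2; 
flat [[561.56145701  78.04244863 158.        ]
 [544.15481137  48.74180713 158.        ]] 34.081063734718356 normal ang 2.6055445150062786 -0.5360481385835147
```

Run:
```python
from h import *
print(rel((535,74.5,185),1.035),manip.read_state()['eef_pos'])
```

```text
(array([6.71, 0.21, 8.41]), np.float64(-0.4)) [496.98430135  19.1935188  269.11494703]
```

```bash
python3 -m creep '[[1,[6.7,0.2,3],-0.4],[1,[6.7,0.2,6],-0.4],[1,[6.7,0.2,8.4],-0.4],[1,[6.7,0.2,8.4],-0.4],[1,[6.7,0.2,8.4],-0.4]]'
python3 - <<'E'
from h import *; import pickle
p=manip.camera_params('wrist');im=manip.camera('wrist')
pickle.dump((p,im),open('w2.pkl','wb'))
print(rel((535,74.5,125),1.035))
E
```

```text
clock: 2.1
eef_pos: [535.1, 74.8, 186.5]
eef_rot: [3.141, -0.0, 1.035]
wrist_force: [-0.4, -0.1, 0.1]
finger_gap: 94.4
finger_force: 0.0
(array([-0.03, -0.04,  6.22]), np.float64(-0.0))
```

```bash
python3 -m creep '[[1,[0,0,2],0],[1,[0,0,4],0],[1,[0,0,6],0],[1,[0,0,6],0],[1,[0,0,6],0]]'
python3 -m creep '[[0.1,[0,0,0],0],[0.1,[0,0,0],0],[0.1,[0,0,0],0],[-0.3,[0,0,0],0],[-0.3,[0,0,0],0],[-0.3,[0,0,0],0],[-0.3,[0,0,0],0],[-0.3,[0,0,0],0],[-0.3,[0,0,0],0],[-0.3,[0,0,0],0]]' 10
```

```text
clock: 2.65
eef_pos: [535.9, 74.1, 127.2]
eef_rot: [3.14, -0.001, 1.034]
wrist_force: [-0.2, -0.3, -0.0]
finger_gap: 94.0
finger_force: 0.0
clock: 3.65
eef_pos: [535.3, 74.1, 125.4]
eef_rot: [-3.142, 0.0, 1.034]
wrist_force: [-0.4, -0.6, -0.5]
finger_gap: 41.6
finger_force: 10.0
```

Gap is 41.6 mm with light wrist forces, so the pads sit on the flat and the opposite round, as intended. I'll turn the post about its axis by 60° (12 units).

```bash
python3 -m creep '[[-0.3,[0.03,0.02,0],1],[-0.3,[0.06,0.03,0],2],[-0.3,[0.09,0.05,0],3],[-0.3,[0.12,0.07,0],4],[-0.3,[0.15,0.09,0],5],[-0.3,[0.18,0.1,0],6],[-0.3,[0.21,0.12,0],7],[-0.3,[0.24,0.14,0],8],[-0.3,[0.27,0.15,0],9],[-0.3,[0.3,0.17,0],10],[-0.3,[0.33,0.19,0],11],[-0.3,[0.35,0.2,0],12]]'
python3 -m creep '[[-0.3,[0,0,0],0],[-0.3,[0,0,0],0],[-0.3,[0,0,0],0],[-0.3,[0,0,0],0]]'
python3 - <<'E'
from h import *
print(rel((538.8,76.1,125.4),-0.018))
E
```

```text
clock: 4.85
eef_pos: [538.8, 75.3, 125.5]
eef_rot: [3.14, -0.0, -0.017]
wrist_force: [0.0, -7.1, 0.2]
finger_gap: 42.1
finger_force: 10.0
clock: 5.25
eef_pos: [539.0, 75.5, 125.5]
eef_rot: [3.141, -0.0, -0.013]
wrist_force: [1.9, -5.8, -1.0]
finger_gap: 41.8
finger_force: 10.0
(array([-0.02, -0.06,  0.01]), np.float64(0.06))
```

```bash
python3 -m creep '[[0,[0,0,0],0],[0.3,[0,0,0],0],[0.6,[0,0,0],0],[1,[0,0,0],0],[1,[0,0,0],0],[1,[0,0,0],0],[1,[0,0,-5],0],[1,[0,0,-10],0],[1,[-5,0,-14.5],0],[1,[-5.5,4,-14.5],0],[1,[-5.5,8,-14.5],0],[1,[-5.5,8,-14.5],0]]'
python3 -m creep '[[1,[0,0,0],0],[1,[0,0,0],0],[1,[0,0,0],0]]'
python3 - <<'E'
from h import *; import pickle
p=manip.camera_params('wrist');im=manip.camera('wrist')
pickle.dump((p,im),open('w3.pkl','wb'))
cv2.imwrite('pics/w3.png',cv2.resize(im[:,:,::-1],None,fx=1.5,fy=1.5))
print(p['origin'])
E
```

```text
clock: 6.45
eef_pos: [482.4, -6.1, 271.2]
eef_rot: [3.141, -0.002, -0.016]
wrist_force: [-0.7, 1.0, -1.2]
finger_gap: 93.9
finger_force: 0.0
clock: 6.75
eef_pos: [482.8, -2.3, 270.2]
eef_rot: [-3.141, 0.001, -0.012]
wrist_force: [0.0, -0.8, -0.5]
finger_gap: 94.0
finger_force: 0.0
[554.64305999  -2.62501273 433.63668247]
```

View pics/w3.png

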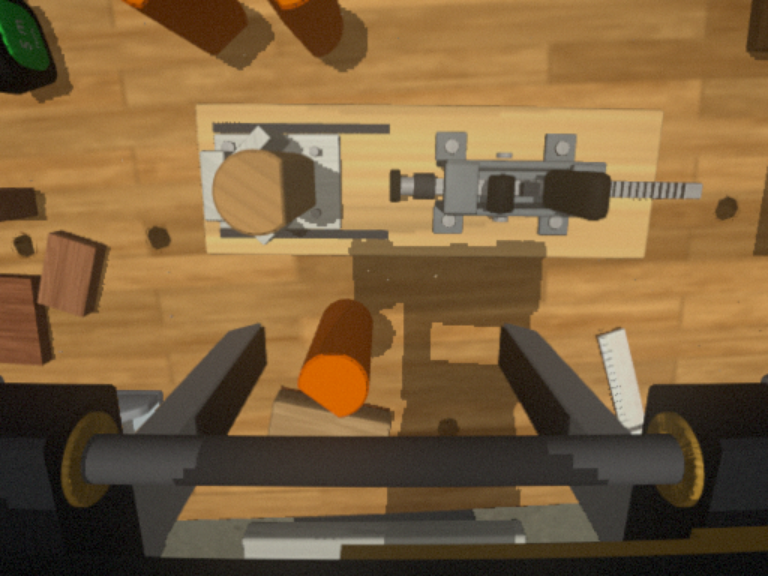

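The post's flat now faces the jaw: it's the near-vertical edge from (283,152) to (285,222). The trigger tip is at ~(500,192), the handle top at ~(580,195) and the jaw front at (390,187). I'll measure these, triangulating with a second wrist position after moving towards the handle.

```bash
python3 - <<'E'
from h import *; import pickle
p,im=pickle.load(open('w3.pkl','rb'))
P=lambda l,z:plane(p,np.array(l)/1.5,z)
B=P([(196,104),(207,255),(662,111),(645,258)],15);print(B.round(1))
a=lambda u,v:np.arctan2(*(u-v)[1::-1]); print('edges yaw',a(B[0],B[2]),a(B[1],B[3]),'ends',a(B[0],B[1])); print('centre',B.mean(0))
F=P([(283,152),(285,222)],158);print('flat',F.round(1),'normal',np.arctan2(*(F[1]-F[0])[[0,1]]*[-1,1]) if 0 else a(F[1],F[0]))
print('jaw face',P([(390,187)],65),'trigger tip',P([(500,192)],164),'handle top L/R, up/down',P([(546,195),(609,195),(580,171),(590,218)],165).round(1))
print(rel((480,-100,270),-0.018))
E
python3 -m creep '[[1,[-0.3,3,0],0],[1,[-0.3,6,0],0],[1,[-0.3,9.8,0],0],[1,[-0.3,9.8,0],0],[1,[-0.3,9.8,0],0],[1,[-0.3,9.8,0],0],[1,[-0.3,9.8,0],0]]'
python3 - <<'E'
from h import *; import pickle
p=manip.camera_params('wrist');im=manip.camera('wrist')
pickle.dump((p,im),open('w4.pkl','wb'))
cv2.imwrite('pics/w4.png',cv2.resize(im[60:200,130:410,::-1],None,fx=2.8,fy=2.8))
print(p['origin'])
E
```

```text
[[ 603.9  152.6   15. ]
 [ 475.1  155.7   15. ]
 [ 594.8 -240.2   15. ]
 [ 467.8 -240.2   15. ]]
edges yaw 1.5476564069741414 1.5523240625654766 ends -0.024075133084839134
centre [535.40562036 -43.0105474   15.        ]
flat [[560.4  52.8 158. ]
 [521.1  54.  158. ]] normal 3.111227864433796
jaw face [[535.40483505  -8.44661439  65.        ]] trigger tip [[537.21914795 -68.38404635 164.        ]] handle top L/R, up/down [[ 535.4  -94.1  165. ]
 [ 535.3 -129.9  165. ]
 [ 548.5 -112.3  165. ]
 [ 522.4 -120.2  165. ]]
(array([-0.16,  9.77,  0.02]), np.float64(0.07))
clock: 7.5
eef_pos: [478.5, -100.1, 270.5]
eef_rot: [-3.142, -0.0, -0.012]
wrist_force: [-0.0, -0.1, -0.0]
finger_gap: 94.2
finger_force: 0.0
[ 550.28173694 -100.39146671  433.95758597]
```

View pics/w4.png

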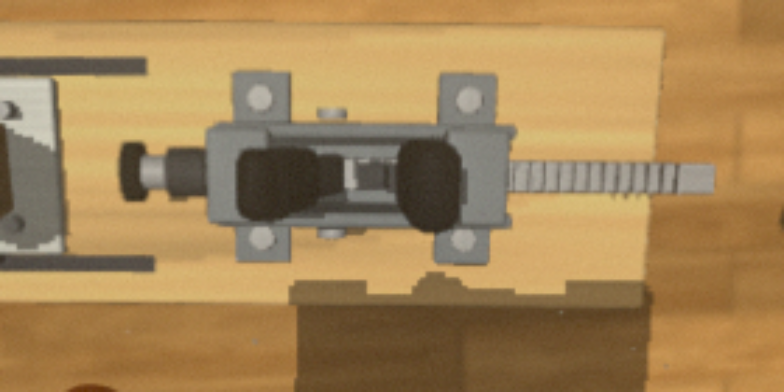

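The crop shows the handle at x 397..462 with its rear edge at 462. The trigger spans 237..345, with the front of its swelling at 237. Both are centred near row 182–185.

Run:
```python
from h import *; import pickle
p3,_=pickle.load(open('w3.pkl','rb'));p4,_=pickle.load(open('w4.pkl','rb'))
c=lambda x,y:(130+x/2.8,60+y/2.8)
print('handle rear top',tri(p3,(609/1.5,195/1.5),p4,c(462,185)))
print('handle front top edge w3',plane(p3,[(546/1.5,130)],150))
print('trigger front',tri(p3,(486/1.5,192/1.5),p4,c(237,182)))
print('w4 on plane',plane(p4,[c(397,185),c(462,185),c(237,182),c(430,138),c(430,232),c(260,148),c(260,220)],163).round(1))
print('jaw',plane(p4,[c(120,170)],65))
```

```text
handle rear top (array([ 534.37124061, -135.23224472,  153.8244804 ]), np.float64(0.15025962544076085))
handle front top edge w3 [[534.3710209  -99.21050788 150.        ]]
trigger front (array([535.85872926, -64.45884727, 145.63319188]), np.float64(0.48339345368572284))
w4 on plane [[ 535.  -114.6  163. ]
 [ 534.8 -134.1  163. ]
 [ 536.5  -66.6  163. ]
 [ 548.7 -124.4  163. ]
 [ 520.8 -124.6  163. ]
 [ 546.4  -73.9  163. ]
 [ 525.1  -73.1  163. ]]
jaw [[537.06057239  -6.76793373  65.        ]]
```

Measured: the handle rear face is at y≈-135, the trigger front at y≈-65 and the centre line at x≈535. The 70 mm spacing between the two grip points matches the text. Moving over them and down.

Run:
```python
from h import *
print(rel((534.8,-100,143),-0.02))
```

```text
(array([ 5.63, -0.09, 12.75]), np.float64(0.09))
```

```bash
python3 -m creep '[[1,[2.8,-0.1,2],0.1],[1,[5.6,-0.1,5],0.1],[1,[5.6,-0.1,7],0.1],[1,[5.6,-0.1,7],0.1],[1,[5.6,-0.1,9],0.1],[1,[5.6,-0.1,11],0.1],[1,[5.6,-0.1,12.7],0.1],[1,[5.6,-0.1,12.7],0.1],[1,[5.6,-0.1,12.7],0.1],[1,[5.6,-0.1,12.7],0.1]]'
python3 -m creep '[[0.65,[0,0,0],0],[0.65,[0,0,0],0],[0.6,[0,0,0],0],[0.55,[0,0,0],0],[0.5,[0,0,0],0],[0.5,[0,0,0],0],[0.5,[0,0,0],0]]' 14
```

```text
clock: 8.55
eef_pos: [535.0, -100.9, 145.2]
eef_rot: [3.141, -0.002, -0.022]
wrist_force: [-0.1, -0.7, 0.4]
finger_gap: 94.2
finger_force: 0.0
clock: 9.25
eef_pos: [534.5, -100.6, 143.6]
eef_rot: [-3.141, -0.0, -0.022]
wrist_force: [-0.2, 3.7, 3.4]
finger_gap: 70.7
finger_force: 2.0
```

```bash
python3 -m creep '[[0.4,[0,0.2,0],0],[0.3,[0,0.4,0],0],[0.2,[0,0.65,0],0],[0.1,[0,0.85,0],0],[0,[0,1.05,0],0],[-0.06,[0,1.15,0],0],[-0.06,[0,1.15,0],0],[-0.06,[0,1.15,0],0]]'
```

```text
clock: 10.05
eef_pos: [534.2, -112.1, 143.5]
eef_rot: [-3.141, -0.0, -0.022]
wrist_force: [-0.1, 6.2, 3.8]
finger_gap: 44.7
finger_force: 14.0
```

```bash
python3 -m creep '[[0.15,[0,-0.3,0],0],[0.35,[0,-0.7,0],0],[0.6,[0,-1.1,0],0],[0.6,[0,-1.1,0],0],[0.6,[0,-1.1,0],0],[0.6,[0,-1.1,0],0]]'
python3 -m creep '[[0.5,[0,0,0],0],[0.4,[0,0.2,0],0],[0.3,[0,0.4,0],0],[0.2,[0,0.65,0],0],[0.1,[0,0.85,0],0],[0,[0,1.03,0],0],[-0.06,[0,1.08,0],0],[-0.06,[0,1.08,0],0],[-0.06,[0,1.08,0],0]]'
python3 - <<'E'
from h import *
s=manip.camera_params('scene');im=manip.camera('scene')
cv2.imwrite('pics/s2.png',cv2.resize(im[170:330,200:420,::-1],None,fx=3,fy=3))
E
```

```text
clock: 10.65
eef_pos: [534.4, -101.3, 143.4]
eef_rot: [-3.142, 0.0, -0.022]
wrist_force: [-0.0, 1.1, -0.1]
finger_gap: 74.9
finger_force: 0.0
clock: 11.55
eef_pos: [534.3, -112.1, 143.6]
eef_rot: [-3.141, -0.0, -0.022]
wrist_force: [0.8, 5.0, 4.4]
finger_gap: 44.8
finger_force: 14.0
```

View pics/s2.png

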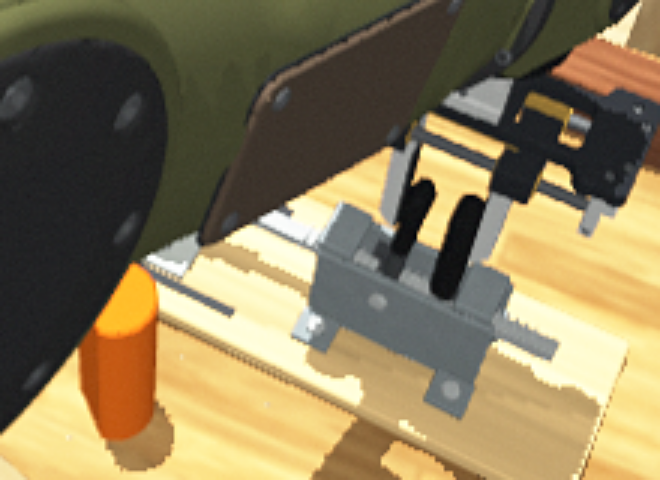

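The picture shows handle and trigger squeezed between the fingers. The bar's tail behind the casing (ends at (555,348)) is clearly shorter, so the bar is advancing. Third squeeze next.

```bash
python3 -m creep '[[0.15,[0,-0.3,0],0],[0.35,[0,-0.7,0],0],[0.6,[0,-1.08,0],0],[0.6,[0,-1.08,0],0],[0.6,[0,-1.08,0],0],[0.6,[0,-1.08,0],0]]'
python3 -m creep '[[0.5,[0,0,0],0],[0.4,[0,0.2,0],0],[0.3,[0,0.4,0],0],[0.2,[0,0.65,0],0],[0.15,[0,0.75,0],0]]'
python3 -m creep '[[0.1,[0,0.1,0],0],[0.05,[0,0.2,0],0],[0,[0,0.3,0],0],[-0.06,[0,0.33,0],0],[-0.06,[0,0.33,0],0],[-0.06,[0,0.33,0],0]]'
```

```text
clock: 12.2
eef_pos: [534.3, -101.3, 143.3]
eef_rot: [-3.142, 0.0, -0.022]
wrist_force: [0.6, -0.2, -0.9]
finger_gap: 74.9
finger_force: 0.0
clock: 12.7
eef_pos: [534.4, -108.9, 143.7]
eef_rot: [-3.141, -0.001, -0.022]
wrist_force: [-0.6, 6.3, 6.1]
finger_gap: 54.3
finger_force: 3.2
clock: 13.3
eef_pos: [534.4, -112.1, 144.0]
eef_rot: [-3.141, -0.001, -0.022]
wrist_force: [-0.8, 5.4, 8.5]
finger_gap: 44.4
finger_force: 14.0
```

```bash
python3 -m creep '[[0.15,[0,-0.3,0],0],[0.35,[0,-0.7,0],0],[0.6,[0,-1.08,0],0],[0.6,[0,-1.08,0],0],[0.6,[0,-1.08,0],0],[0.6,[0,-1.08,0],0]]'
python3 -m creep '[[0.5,[0,0,0],0],[0.45,[0,0.1,0],0],[0.4,[0,0.2,0],0],[0.35,[0,0.3,0],0],[0.35,[0,0.3,0],0],[0.35,[0,0.3,0],0]]'
python3 -m creep '[[0.3,[0,0.1,0],0],[0.25,[0,0.2,0],0],[0.25,[0,0.2,0],0],[0.25,[0,0.2,0],0]]'
```

```text
clock: 13.9
eef_pos: [534.2, -101.3, 143.2]
eef_rot: [-3.141, 0.001, -0.022]
wrist_force: [-0.1, -0.5, -0.0]
finger_gap: 74.9
finger_force: 0.0
clock: 14.5
eef_pos: [534.6, -102.8, 144.4]
eef_rot: [-3.139, -0.001, -0.022]
wrist_force: [-2.4, 12.8, 10.0]
finger_gap: 63.6
finger_force: 6.6
clock: 14.9
eef_pos: [534.7, -104.8, 144.5]
eef_rot: [-3.139, -0.001, -0.022]
wrist_force: [-2.0, 12.5, 12.0]
finger_gap: 59.2
finger_force: 14.0
```

The jaw is on the post now: 14 N is reached at 59 mm gap. Next I balance the two fingers by easing the arm towards the trigger side while keeping the grip force-limited.

```bash
python3 -m creep '[[0.22,[0,-0.05,0],0],[0.2,[0,-0.1,0],0],[0.2,[0,-0.1,0],0],[0.2,[0,-0.1,0],0],[0.2,[0,-0.1,0],0]]'
python3 -m creep '[[0.2,[0,-0.1,0],0],[0.2,[0,-0.1,0],0],[0.2,[0,-0.1,0],0],[0.2,[0,-0.1,0],0]]'
```

```text
clock: 15.4
eef_pos: [534.7, -104.6, 144.5]
eef_rot: [-3.14, -0.001, -0.022]
wrist_force: [-2.0, 6.7, 9.2]
finger_gap: 59.6
finger_force: 14.0
clock: 15.8
eef_pos: [534.8, -104.2, 144.4]
eef_rot: [-3.142, -0.002, -0.022]
wrist_force: [-1.4, 3.0, 8.0]
finger_gap: 60.1
finger_force: 14.0
```

```bash
python3 -m creep '[[0.2,[0,0,0],0],[0.2,[0,0,0],0],[0.2,[0,0,0],0],[0.2,[0,0,0],0],[0.2,[0,0,0],0]]'
python3 - <<'E'
from h import *; import pickle
a=manip.camera('wrist')[:,:,::-1];b=manip.camera('side')[110:260,200:360,::-1]
c=np.zeros((384,800,3),np.uint8);c[:,:400]=a[:,:400];c[:375,400:800]=cv2.resize(b,(400,375),interpolation=2)
cv2.imwrite('pics/end.png',c)
E
```

```text
clock: 16.3
eef_pos: [534.8, -104.2, 144.4]
eef_rot: [-3.141, -0.002, -0.022]
wrist_force: [-1.0, 2.7, 9.2]
finger_gap: 60.1
finger_force: 14.0
```

View pics/end.png

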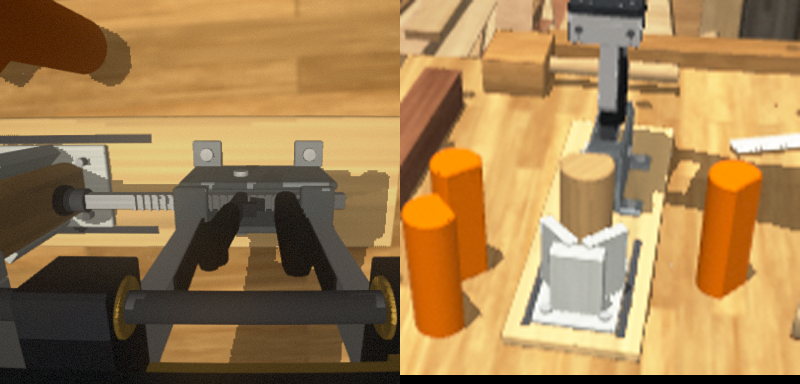

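The left half shows the jaw (62,200) pressed on the post's flat, with trigger and handle between the fingers. The right half shows the post upright in the V-block at (587,195) and the neighbouring posts where they were. Handing in.

```bash
python3 -c "
from cell import manip
print(manip.sign_off())"
```

```text
the job is handed in; nothing more can be done
None
```

I turned the post's flat square to the jaw, pumped the jaw onto it in four squeezes and handed in at about 16 s; the fingers still squeeze handle and trigger with 14 N (roughly 10 N at the jaw by the given spring figures), but the sign-off returned no verdict.

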